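# Start the toaster with frozen bread

### The job

Two slices of frozen bread already stand in the toaster's slot. Press the lever at its end down until it stays down by itself and let go of it; then press the round button and after it the long bar-shaped button, one at a time, each fully in and released. Do not press the cross-shaped cancel button or any button before the lever is down, do not touch the bread, and leave the crockery and containers standing where they are.

Things in the scene. Friction and masses are not known exactly. Their poses are not given: they have to be found in the camera images.
- toaster: steel long-slot toaster with black ends, fixed to the counter: 170 mm (its x) by 340 mm (its y), top 175 mm above the counter. Origin under its centre on the counter; y runs along the slot, the lever is on its -y end, the slot (30 mm wide) is centred at x = +36 mm and the three buttons stand in a row along y at x = -43 mm, 78 mm apart, on its top
- lever_top (a point): point in the middle of the upper face of the toaster's black lever paddle, the place to press. The paddle is 66 mm (toaster x) by 42 mm (toaster y) and 14 mm thick; this point is 40 mm out from the toaster's end face. It is 152 mm above the counter with the lever up and about 112 mm when latched (110 mm on its stop)
- lever (a joint): travel of the lever straight down: 0 up, about 0.040 m latched, 0.042 m on its stop. A spring pushes it up with 5 to 9 N, and the detent adds up to 8 N near the bottom; its catch clicks over at about 0.041 m, so press it to the stop; let go, it then stays at about 0.040 m
- bread: the two slices of bread side by side in the slot, riding on the lever's carriage: each 118 mm long, 108 mm tall, 14 mm thick, 14 mm apart. Origin midway under them, z up; with the lever up they stand 22 mm out of the slot, with it down they are 18 mm below the toaster's top
- round_top (a point): centre of the upper face of the round grey button, 30 mm in diameter (frozen bread), on the toaster's top; about 19.5 mm above the toaster's top when out. Which of the row's three places it has varies
- round (a joint): travel of the round button straight down: 0 out, 0.006 m fully in; a spring of 2 to 5 N pushes it out again
- bar_top (a point): centre of the upper face of the long bar-shaped grey button, 58 mm (toaster y) by 20 mm (toaster x) (keep warm), on the toaster's top; about 19.5 mm above the toaster's top when out. Which of the row's three places it has varies
- bar (a joint): travel of the bar button straight down: 0 out, 0.006 m fully in; a spring of 2 to 5 N pushes it out again
- cross_top (a point): centre of the upper face of the cross-shaped grey button, 40 mm over its arms, arms 11 mm wide (cancel), on the toaster's top; about 19.5 mm above the toaster's top when out. Which of the row's three places it has varies
- cross (a joint): travel of the cross button straight down: 0 out, 0.006 m fully in; a spring of 2 to 5 N pushes it out again
- mug: green ceramic mug, 82 mm across, 92 mm tall, handle at its +y side; stands in front of the toaster's button side. Loose; origin at the centre of its underside
- tumbler_a: clear glass tumbler, 72 mm across, 120 mm tall; stands beyond the toaster's lever end. Loose; origin at the centre of its underside
- tumbler_b: clear glass tumbler, 72 mm across, 120 mm tall; in the row along the splashback. Loose; origin at the centre of its underside
- plate: yellow melamine plate, 190 mm across, 20 mm tall. Loose; origin at the centre of its underside
- shaker: open blue plastic shaker, 94 mm across at the rim, 180 mm tall; in the row along the splashback. Loose; origin at the centre of its underside
- canister: stainless steel canister with its hinged lid shut, 116 mm across, 169 mm tall; in the row along the splashback. Loose; origin at the centre of its underside
Not all that is in view belongs to the job. Leave any pink look-alike of the tumbler_a alone. Several things look just like the shaker: the one meant starts farthest to the robot's left.

How it is judged:
By the outcome, as a careful person would: the job done as asked, in the order asked, and still so for the second after the job is handed in, with the robot touching nothing.
It also fails if it takes over 45 s, if anything falls off the work surface, if the arm or the gripper's body presses on something with over 40 N, if the wrist force passes 120 N, or if a joint passes its speed limit or range.

### The arm

A 6-joint arm with a two-finger parallel gripper is mounted at the origin on the work surface. World frame = base frame: x ahead of the robot, y to its left, z up, the work surface at z = 0. Lengths are in m, angles in rad, forces in N, time in s.
With the tool pointing down it reaches from about 0.25 to 0.725 m from the base axis. Payload 4 kg.
Tool frame: the origin (TCP) lies on the centre line of the jaws, within the pads' length; the fingertips stand tip_reach ahead of it and the grasp point (between the pads) lies 5 mm behind it (tip_reach is the distance from the TCP to the fingertips, in m); z points along the fingers, y is the direction in which the jaws open and shut (so a half turn about z gives the same grasp; the last joint's range is limited). The gripper opens to 85 mm and grips with 20 to 120 N. Pads are 22 mm wide; open, the fingers measure 114 mm over their backs; the gripper's body (76 mm by 85 mm) begins 54 mm behind the grasp point. The pads swing forward as they close: fully open they stand 13 mm farther back than shut.
Start: joints at [1.258, 0.241, 0.005, 1.335, 0, 1.571], TCP at [0.154, 0.476, 0.245] pointing down, gripper open.
Joint ranges: [-2.72, 2.72], [-1.05, 1.87], [-1.09, 1.28], [-1.99, 2.15], [-1.42, 1.44], [-3.14, 3.14]. Speed limits (rad/s): [2.79, 2.79, 3.14, 3.14, 3.14, 3.14].

### API

Orientations are given as a unit quaternion [x, y, z, w].
In Python, from workcell import * gives the robot as it stands.
- The arm moves only by the tool arm_command, never from a script. Its arguments are lists of equal length, an entry for each row: "translation": the shift along the tool's x, y, z in cm, a list of three; "turn": the turn about the tool's z in rad; "hand": the closure, from 0 (fully open) to 1 (shut). In form: {"translation": [[x, y, z], ...], "turn": [turn, ...], "hand": [hand, ...]}. A call has 1 to 5 rows; each row is the pose to reach, as a shift and turn from the pose commanded when the call began, along the tool's axes at that moment; what a row does not reach only later rows make up. A row lasts 1/12 s, in which the tool goes at most 41.7 mm and 7.16 degrees, less where a joint would pass 70% of its speed; a pose out of reach is approached as far as the arm can. A call with a gripper value outside its range is refused whole. The fingers move at their own pace and stop on an object; the grip force is fixed at half the most. Time passes only in rows, so rows that repeat a pose let the fingers close. It gives the time, the measured TCP pose, the force and the opening at its end, in the units of the state.
- get_obs(): the state, without advancing time (a new reading comes with each control period).
- camera(name): name is "scene" or "top" or "wrist"; returns (picture, depth): 400x640x3 uint8, red, green, blue; 400x640 float32, m along the optical axis (not along the pixel's ray), 0 where there is no reading.
- camera_info(name): a dict with "mtx" (3x3 intrinsics, pixels), "world_to_cam" (4x4, takes a point from world to camera coordinates). Camera axes: x right, y down, z forward; pixel columns grow to the right and rows downward; lengths in m; the calibration is good to about 2 mm. A picture is of the moment at which its call begins: read the wrist's pose just before it. camera_info takes no time and is no camera call; for the wrist camera it gives the pose at the moment of the call.
- job_done(): hands the job in, once; it reports no verdict.
Trained networks look in the newest picture that a camera, given by its name, has taken for a name from the list of things; names that differ only in an ending like _2 or _b are one class to them, and where a whole thing is asked for, a point or a joint stands for the part that bears it (a point fixed in the world has none). Each returns a list of dicts, best first, with "conf" (0 to 1); they miss things now and then, are a little off and sometimes report something else, mostly with a low value. They report only what shows in the picture. A call takes as long as a camera call. They do not tell look-alikes from the thing itself.
- search_frame(camera, name): "location" ([row, column] in pixels, amid what is visible of it).
- spot_point(camera, name): "location" ([row, column] in pixels: a listed point, or the origin of a listed thing).
The state is a dict: "clock": time; "joint_pos": joint angles; "joint_vel": joint speeds; "tau": joint torques, N m; "eef_pos": TCP position; "tool_rot": TCP orientation; "ft_force": force on the tool from outside, world axes, zero at the start; "ft_torque": the same for the moment, N m; "grip_width": finger opening in m.
Only numpy, scipy, OpenCV 4.12 (cv2) and the standard library are available. Lean on these libraries where they do the work, as an engineer would, in place of code of your own. Each camera call takes 0.05 s, during which the arm holds its last target. There are 200 camera calls.

## Working session

There is one attempt and no reset: what is moved stays moved. The work goes in short steps, Python scripts to look and compute and a tool call to move; the robot and the scene stay as the last step left them, time stands still between calls to the robot, and variables do not carry over. Pictures are saved under pics/ and viewed, about 8 in all and at most 12, crops included, and the job is handed in when it is done.

Besides the shell and the picture viewer there is one more tool, called after "Emit:" as name(argument=value, ...), one argument or row to a line, values as JSON. arm_command: Moves the arm, as the interface text tells. Its arguments: {"type":"object","properties":{"translation":{"type":"array","items":{"type":"array","items":{"type":"number"}}},"turn":{"type":"array","items":{"type":"number"}},"hand":{"type":"array","items":{"type":"number"}}},"required":["translation","turn","hand"]}

```bash
mkdir -p pics; cat > h.py <<'E'
from workcell import *
import numpy as np, cv2
def px2w(cam,d,rc,z=None):
    I=camera_info(cam);K=np.array(I["mtx"]);T=np.linalg.inv(np.array(I["world_to_cam"]))
    r,c=rc; ray=np.linalg.inv(K)@[c,r,1]
    if z is None:
        p=d[max(0,int(r)-1):int(r)+2,max(0,int(c)-1):int(c)+2]; s=np.median(p[p>0]) if (p>0).any() else np.nan
    else: s=(z-T[2,3])/(T[:3,:3]@ray)[2]
    return T[:3,:3]@(ray*s)+T[:3,3]
E
python3 - <<'E'
from h import *
np.set_printoptions(precision=4,suppress=True)
o=get_obs();print(o)
for cam in ["top","scene"]:
    im,d=camera(cam);cv2.imwrite(f"pics/{cam}0.png",im[...,::-1]);np.save(cam+"d.npy",d)
    for n,z in [("lever_top",.152),("round_top",.1945),("bar_top",.1945),("cross_top",.1945),("toaster",0),("mug",0),("tumbler_a",0)]:
        for q in spot_point(cam,n)[:3]:
            print(cam,n,round(q["conf"],2),np.array(q["location"]),px2w(cam,d,q["location"]),px2w(cam,d,q["location"],z))
E
```

```text
{'clock': 0.0, 'joint_pos': array([ 1.258 ,  0.2414,  0.0037,  1.3352, -0.    ,  1.5708]), 'joint_vel': array([ 0.0004, -0.0007,  0.0026,  0.0006, -0.001 ,  0.0006]), 'tau': array([  0.0003, -37.2317,  25.2408,   0.0171,   0.    ,  -0.    ]), 'eef_pos': array([0.1537, 0.4752, 0.2444]), 'tool_rot': array([ 0.1558,  0.9878, -0.0011, -0.0002]), 'ft_force': array([-0.343 , -0.159 , -0.2471]), 'ft_torque': array([-0.0283,  0.0259,  0.0302]), 'grip_width': 0.08550624368927255}
top lever_top 0.78 [226.2 418.9] [ 0.4668 -0.2244  0.1518] [ 0.4668 -0.2244  0.152 ]
top round_top 0.41 [211.4 316.2] [0.5104 0.0673 0.1951] [0.5104 0.0673 0.1945]
top bar_top 0.57 [220.7 340.3] [0.4844 0.0011 0.1933] [0.4845 0.0011 0.1945]
top bar_top 0.55 [226.5 371. ] [ 0.468  -0.0833  0.1943] [ 0.468  -0.0833  0.1945]
top cross_top 0.53 [220.9 344.9] [ 0.4839 -0.0115  0.1956] [ 0.4838 -0.0115  0.1945]
top cross_top 0.33 [222.8 417.9] [ 0.4765 -0.2213  0.1537] [ 0.4774 -0.2128  0.1945]
top toaster 0.63 [206.6 348.2] [ 0.5233 -0.0221  0.1766] [ 0.5253 -0.0334  0.    ]
top mug 0.83 [249.  340.5] [ 0.3927 -0.0077  0.
[... 408 characters left out ...]
9 0.0638 0.1951] [0.5096 0.0635 0.1945]
scene round_top 0.36 [258.8 262.5] [0.7999 0.0423 0.0537] [0.8447 0.0937 0.1945]
scene bar_top 0.5 [132.4 299.6] [ 0.4626 -0.0874  0.1924] [ 0.464  -0.0862  0.1945]
scene toaster 0.57 [194.  302.3] [0.6213 0.0456 0.1737] [ 0.5309 -0.0243  0.    ]
scene mug 0.82 [166.8 331.7] [0.5078 0.0627 0.1929] [ 0.3846 -0.0132  0.    ]
scene mug 0.22 [218.9 211.6] [ 0.7938 -0.1596  0.0563] [ 0.7756 -0.1898  0.    ]
scene tumbler_a 0.88 [146.7 223.6] [ 0.5609 -0.3328  0.036 ] [ 0.5424 -0.3569  0.    ]
scene tumbler_a 0.76 [128.  249.3] [ 0.4402 -0.3265  0.0258] [ 0.4246 -0.3435  0.    ]
scene tumbler_a 0.57 [257.4 263.3] [0.7973 0.0436 0.0599] [0.778  0.0216 0.    ]
```

```bash
python3 - <<'E'
import cv2,numpy as np
a=cv2.imread("pics/top0.png")[80:290,260:490];b=cv2.imread("pics/scene0.png")
cv2.imwrite("pics/topc.png",cv2.resize(a,None,fx=2.6,fy=2.6,interpolation=cv2.INTER_CUBIC))
E
```

```text
(no output)
```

View pics/topc.png

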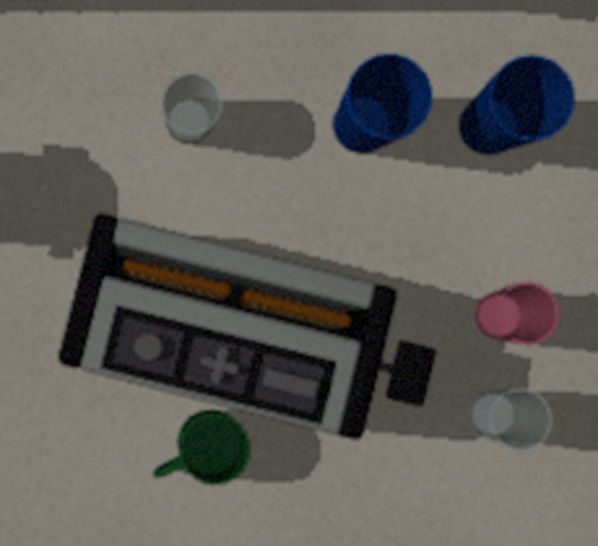

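View pics/scene0.png

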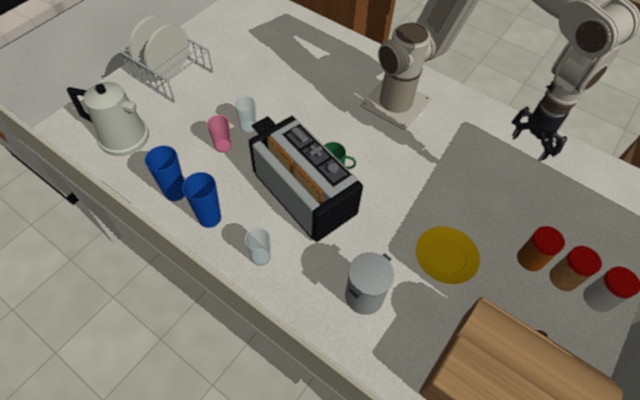

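The row runs round (317,212), cross (344,221), bar (371,226) in the top picture. The lever paddle is at (419,226), and the mug and the tumblers stand clear of them. I'll refine these with the depth data.

```bash
cat >> h.py <<'E'
def cloud(cam,d):
    I=camera_info(cam);K=np.array(I["mtx"]);T=np.linalg.inv(np.array(I["world_to_cam"]))
    v,u=np.mgrid[:400,:640]; r=np.stack([u,v,np.ones_like(u)],-1)@np.linalg.inv(K).T
    return (r*d[...,None])@T[:3,:3].T+T[:3,3]
def goal(x,y,z,yaw=None):
    "tool-frame shift in cm and turn; yaw = world angle of tool y"
    from scipy.spatial.transform import Rotation as R
    o=get_obs();M=R.from_quat(o["tool_rot"]).as_matrix()
    s=M.T@(np.array([x,y,z])-o["eef_pos"])*100
    y0=np.arctan2(M[1,1],M[0,1]); t=0 if yaw is None else -(yaw-y0+np.pi/2)%np.pi
    if yaw is not None: t=(y0-yaw+np.pi/2)%np.pi-np.pi/2
    print("shift cm",s.round(2),"turn",round(t,3),"pos",o["eef_pos"].round(4),"F",o["ft_force"].round(1),"t",o["clock"])
E
python3 - <<'E'
from h import *
import workcell
np.set_printoptions(precision=4,suppress=True)
print([n for n in dir(workcell) if not n.startswith("_")], getattr(workcell,"tip_reach",None))
d=np.load("topd.npy");P=cloud("top",d);im=cv2.imread("pics/top0.png").astype(int)
sat=im.max(2)-im.min(2)
z=P[...,2]
def cl(m,name,mn):
    n,l,s,c=cv2.connectedComponentsWithStats(m.astype(np.uint8))
    for i in range(1,n):
        if s[i,4]>mn:
            q=P[l==i];(cx,cy),wh,a=cv2.minAreaRect((q[:,:2]*1000).astype(np.float32))
            print(name,s[i,4],c[i],q.mean(0),"rect",cx,cy,wh,a)
R=np.zeros_like(d,bool);R[180:260,280:440]=1
cl(R&(z>.186)&(z<.205)&(sat<40),"btn",20)
cl(R&(z>.14)&(z<.163),"lev",40)
cl(R&(z>.166)&(z<.23),"body",400)
E
```

```text
['Unreachable', 'camera', 'camera_info', 'get_obs', 'job_done', 'search_frame', 'spot_point', 'tip_reach'] 0.014
btn 87 [316.2874 213.3678] [0.505  0.0671 0.1945] rect 504.6536560058594 67.9310302734375 (27.619976043701172, 24.786794662475586) 89.56491088867188
btn 100 [343.61 220.39] [ 0.4853 -0.008   0.1948] rect 484.8115539550781 -8.591865539550781 (32.043670654296875, 32.03450393676758) 26.99286651611328
btn 152 [370.9671 227.3618] [ 0.4657 -0.0832  0.1942] rect 465.6557312011719 -83.16927337646484 (57.129920959472656, 19.409090042114258) 75.61688995361328
lev 359 [416.8022 223.5209] [ 0.4744 -0.2186  0.1516] rect 475.61895751953125 -213.9779510498047 (55.040069580078125, 65.90859985351562) 75.78218078613281
body 5393 [349.2333 212.2386] [ 0.5077 -0.0249  0.1769] rect 526.7960815429688 -18.865768432617188 (339.5039978027344, 170.0102081298828) 75.40725708007812
```

```bash
python3 -c "
from h import *
goal(.473,-.226,.29,-.255)"
```

```text
shift cm [-51.96 -56.95  -4.47] turn 1.513 pos [0.1538 0.4757 0.2453] F [0.1 0.2 0.2] t 0.8
```

Emit:
arm_command(
  translation=[
    [0,0,-3],
    [-2.5,-2.7,-4.5],
    [-5,-5.5,-4.5],
    [-7.5,-8.2,-4.5],
    [-10,-11,-4.5],
  ],
  turn=[0.1,0.2,0.3,0.4,0.5],
  hand=[1,1,1,1,1],
)

```text
clock: 1.22
eef_pos: [0.2155, 0.3393, 0.2906]
tool_rot: [0.397, 0.918, 0.001, 0.0]
ft_force: [0.4, -0.5, 0.0]
grip_width: 0.0253
```

```bash
python3 -c "
from h import *
goal(.473,-.226,.29,-.255)"
```

```text
shift cm [-5.882e+01 -1.995e+01  4.000e-02] turn 1.009 pos [0.2155 0.3393 0.2906] F [ 0.4 -0.5  0. ] t 1.2167
```

Emit:
arm_command(
  translation=[
    [-3.5,-1.2,0],
    [-7,-2.4,0],
    [-10.5,-3.6,0],
    [-14,-4.8,0],
    [-17.5,-6,0],
  ],
  turn=[0.1,0.2,0.3,0.4,0.5],
  hand=[1,1,1,1,1],
)

```text
clock: 1.63
eef_pos: [0.2921, 0.1704, 0.2906]
tool_rot: [0.612, 0.791, 0.001, 0.0]
ft_force: [0.4, 0.1, 0.2]
grip_width: -0.0002
```

```bash
python3 -c "
from h import *
goal(.473,-.226,.29,-.255)"
```

```text
shift cm [-42.91   7.55   0.06] turn 0.509 pos [0.2921 0.1704 0.2906] F [0.4 0.1 0.2] t 1.6333
```

Emit:
arm_command(
  translation=[
    [-3.8,0.7,0],
    [-7.6,1.4,0],
    [-11.4,2.1,0],
    [-15.2,2.8,0],
    [-19,3.4,0],
  ],
  turn=[0.1,0.2,0.3,0.4,0.5],
  hand=[1,1,1,1,1],
)

```text
clock: 2.05
eef_pos: [0.3737, -0.005, 0.2907]
tool_rot: [0.789, 0.614, 0.001, 0.0]
ft_force: [1.4, 0.2, 0.2]
grip_width: -0.0001
```

```bash
python3 -c "
from h import *
goal(.473,-.226,.29,-.255)"
```

```text
shift cm [-18.99  15.03   0.08] turn 0.008 pos [ 0.3737 -0.005   0.2907] F [1.4 0.2 0.2] t 2.05
```

Emit:
arm_command(
  translation=[
    [-3,2.4,0],
    [-6,4.8,0],
    [-9,7.2,0],
    [-12,9.6,0],
    [-15,12,0],
  ],
  turn=[0,0,0,0,0.008],
  hand=[1,1,1,1,1],
)

```text
clock: 2.47
eef_pos: [0.4542, -0.1795, 0.2904]
tool_rot: [0.79, 0.613, 0.0, 0.0]
ft_force: [1.0, -0.5, 0.4]
grip_width: 0.0001
```

```bash
python3 -c "
from h import *
goal(.473,-.226,.20,-.255)"
```

```text
shift cm [-4.03  2.97  9.04] turn 0.004 pos [ 0.4542 -0.1795  0.2904] F [ 1.  -0.5  0.4] t 2.4667
```

Emit:
arm_command(
  translation=[
    [-2,1.5,0],
    [-4,3,1],
    [-4,3,4],
    [-4,3,7],
    [-4,3,9],
  ],
  turn=[0,0,0,0,0],
  hand=[1,1,1,1,1],
)

```text
clock: 2.88
eef_pos: [0.472, -0.2239, 0.1975]
tool_rot: [0.79, 0.613, -0.001, -0.001]
ft_force: [-0.4, 0.2, 0.2]
grip_width: -0.0002
```

```bash
python3 - <<'E'
from h import *
goal(.473,-.226,.124,-.255)
im,d=camera("wrist");cv2.imwrite("pics/w1.png",im[...,::-1])
for n,z in [("lever_top",.152)]:
    for q in spot_point("wrist",n)[:2]: print(n,q["conf"],q["location"],px2w("wrist",d,q["location"]),px2w("wrist",d,q["location"],z))
E
```

```text
shift cm [-0.18  0.17  7.35] turn 0.004 pos [ 0.472  -0.2239  0.1975] F [-0.4  0.2  0.2] t 2.8833
lever_top 0.56 [235.4, 322.5] [ 0.47373414 -0.22267487  0.15050991] [ 0.47386167 -0.22213377  0.152     ]
```

View pics/w1.png

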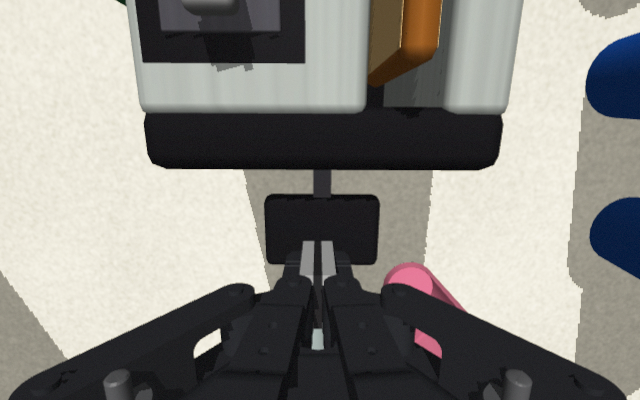

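Emit:
arm_command(
  translation=[
    [-0.2,0.1,1.5],
    [-0.2,0.1,3],
    [-0.2,0.1,4.2],
    [-0.2,0.1,5.2],
    [-0.2,0.1,6.2],
  ],
  turn=[0,0,0,0,0],
  hand=[1,1,1,1,1],
)

```text
clock: 3.4
eef_pos: [0.4747, -0.2264, 0.1406]
tool_rot: [0.79, 0.614, 0.001, 0.002]
ft_force: [-3.8, 0.2, 12.4]
grip_width: 0.0001
```

```bash
python3 -c "
from h import *
print(np.linalg.inv(np.array(camera_info('wrist')['world_to_cam']))[:3,3])
goal(.473,-.226,.124,-.255)"
```

```text
[ 0.49153044 -0.16231127  0.26910299]
shift cm [-0.   -0.18  1.66] turn 0.005 pos [ 0.4747 -0.2264  0.1406] F [-3.8  0.2 12.4] t 3.4
```

Emit:
arm_command(
  translation=[
    [0,0,0.6],
    [0,0,1.1],
    [0,0,1.5],
    [0,0,1.8],
    [0,0,1.8],
  ],
  turn=[0,0,0,0,0],
  hand=[1,1,1,1,1],
)

```text
clock: 3.82
eef_pos: [0.4747, -0.2264, 0.1239]
tool_rot: [0.79, 0.614, 0.001, 0.002]
ft_force: [-3.8, 0.5, 9.9]
grip_width: 0.0006
```

Emit:
arm_command(
  translation=[
    [0,0,0.2],
    [0,0,0.4],
    [0,0,0.5],
    [0,0,0.5],
  ],
  turn=[0,0,0,0],
  hand=[1,1,1,1],
)

```text
clock: 4.15
eef_pos: [0.475, -0.2265, 0.1234]
tool_rot: [0.79, 0.614, 0.002, 0.003]
ft_force: [-12.5, 5.9, 35.9]
grip_width: 0.0001
```

Emit:
arm_command(
  translation=[
    [0,0,-1],
    [0,0,-3],
    [0,0,-6],
    [0,0,-9],
    [0,0,-12],
  ],
  turn=[0,0,0,0,0],
  hand=[1,1,1,1,1],
)

```text
clock: 4.57
eef_pos: [0.4738, -0.2258, 0.2383]
tool_rot: [0.79, 0.614, 0.0, 0.001]
ft_force: [0.8, -1.0, 0.9]
grip_width: -0.0
```

```bash
python3 - <<'E'
from h import *
im,d=camera("wrist");cv2.imwrite("pics/w2.png",im[...,::-1])
P=cloud("wrist",d);T=P-np.array([.4738,-.2221,0])
a=T[...,0]*.9675-T[...,1]*.2527; b=T[...,0]*.2527+T[...,1]*.9675
m=(abs(a)<.026)&(b>0)&(b<.016)&(P[...,2]>.05)&(P[...,2]<.17);print("lever z",np.median(P[m][:,2]),m.sum())
for q in spot_point("wrist","bar_top")[:2]: print(q["conf"],q["location"],px2w("wrist",d,q["location"],.1945),px2w("wrist",d,q["location"]))
goal(.4657,-.0832,.25,-.255)
E
```

```text
lever z 0.11861931961304173 1235
0.3 [197.2, 311.7] [ 0.48073298 -0.20502654  0.1945    ] [ 0.47549588 -0.22369444  0.1165776 ]
shift cm [13.68 -4.64 -0.82] turn 0.005 pos [ 0.4769 -0.2273  0.2428] F [ 0.5 -0.8  0.4] t 4.6667
```

View pics/w2.png

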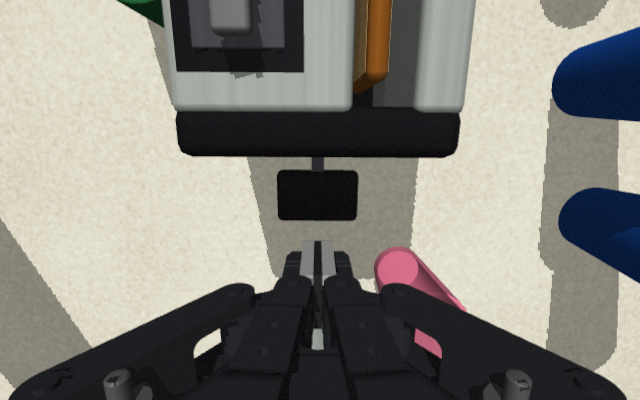

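Emit:
arm_command(
  translation=[
    [0,0,-0.5],
    [0,0,-0.5],
    [0,0,-0.5],
  ],
  turn=[0,0,0],
  hand=[1,1,1],
)

```text
clock: 4.92
eef_pos: [0.4732, -0.2256, 0.2399]
tool_rot: [0.79, 0.613, -0.0, -0.0]
ft_force: [0.5, -0.2, -0.5]
grip_width: -0.0001
```

```bash
python3 - <<'E'
from h import *
im,d=camera("wrist")
P=cloud("wrist",d);im=im.astype(int);z=P[...,2]
T=P-np.array([.4738,-.2221,0])
a=T[...,0]*.9675-T[...,1]*.2527; b=T[...,0]*.2527+T[...,1]*.9675
m=(abs(a)<.026)&(abs(b)<.016)&(z>.05)&(z<.17);print("lever z",np.median(P[m][:,2]),m.sum())
br=(im[...,0]-im[...,2]>60)&(im[...,0]>1.5*im[...,2])&(P[...,0]>.45)&(b>0)&(z>.05);print("bread z max",np.percentile(z[br],[50,98]),br.sum())
m=(b>.06)&(b<.1)&(a>-.04)&(a<.01)&(z>.15);print("top z",np.median(z[m]),m.sum())
goal(.505,.0671,.25,-.255)
E
```

```text
lever z 0.11135587135044861 2427
bread z max [0.15526669 0.15765569] 1696
top z 0.17468174536930164 7792
shift cm [29.15 -4.13 -1.04] turn 0.005 pos [ 0.4729 -0.2255  0.2394] F [-0.3  0.3 -0.6] t 4.9667
```

Still at rest, the lever reads 111 mm and the bread top is 18 mm below the toaster's top, so it is latched. The round button is next.

Emit:
arm_command(
  translation=[
    [3.6,-0.5,-0.5],
    [7.2,-1,-1],
    [10.8,-1.5,-1],
    [14.4,-2,-1],
    [18,-2.6,-1],
  ],
  turn=[0,0,0,0,0.004],
  hand=[1,1,1,1,1],
)

```text
clock: 5.38
eef_pos: [0.4922, -0.0435, 0.2492]
tool_rot: [0.791, 0.612, -0.001, -0.001]
ft_force: [-0.1, 0.1, -0.0]
grip_width: -0.0002
```

Emit:
arm_command(
  translation=[
    [3.6,-0.5,0],
    [7.2,-1,0],
    [10.2,-1.4,0],
    [11.1,-1.5,0],
    [11.1,-1.5,0],
  ],
  turn=[0,0,0,0,0],
  hand=[1,1,1,1,1],
)

```text
clock: 5.8
eef_pos: [0.5057, 0.0683, 0.249]
tool_rot: [0.79, 0.614, -0.001, -0.001]
ft_force: [0.4, -0.9, -0.4]
grip_width: 0.0002
```

```bash
python3 - <<'E'
from h import *
im,d=camera("wrist");cv2.imwrite("pics/w3.png",im[...,::-1])
goal(.505,.0671,.2085,-.255)
E
```

```text
shift cm [ 0.02 -0.06  4.07] turn 0.003 pos [0.5056 0.0668 0.2492] F [ 0.7 -0.1 -0.4] t 5.85
```

View pics/w3.png

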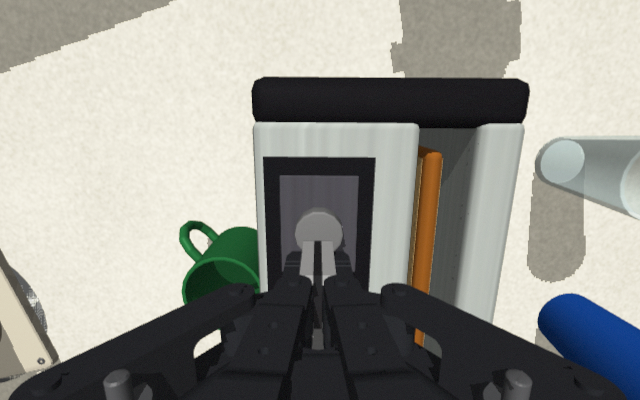

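The fingers are centred over the round button (319,232).

Emit:
arm_command(
  translation=[
    [0,0,1.8],
    [0,0,3.4],
    [0,0,4.1],
    [0,0,4.6],
    [0,0,4.9],
  ],
  turn=[0,0,0,0,0],
  hand=[1,1,1,1,1],
)

```text
clock: 6.27
eef_pos: [0.5051, 0.0644, 0.2023]
tool_rot: [0.792, 0.611, -0.001, 0.0]
ft_force: [-8.7, -2.2, 22.9]
grip_width: -0.0004
```

Emit:
arm_command(
  translation=[
    [0,0,0.1],
    [0,0,0.1],
  ],
  turn=[0,0],
  hand=[1,1],
)

```text
clock: 6.43
eef_pos: [0.5051, 0.0644, 0.2025]
tool_rot: [0.792, 0.611, -0.001, 0.001]
ft_force: [-7.5, -2.8, 12.3]
grip_width: 0.0001
```

Emit:
arm_command(
  translation=[
    [0,0,0.2],
    [0,0,0.3],
    [0,0,0.3],
  ],
  turn=[0,0,0],
  hand=[1,1,1],
)

```text
clock: 6.68
eef_pos: [0.5051, 0.0644, 0.2023]
tool_rot: [0.792, 0.611, 0.0, 0.001]
ft_force: [-13.1, -4.0, 25.7]
grip_width: -0.0005
```

Emit:
arm_command(
  translation=[
    [0,0,-1],
    [0,0,-3],
    [0,0,-5],
    [0,0,-5.5],
    [0,0,-5.5],
  ],
  turn=[0,0,0,0,0],
  hand=[1,1,1,1,1],
)

```text
clock: 7.1
eef_pos: [0.5076, 0.0658, 0.2544]
tool_rot: [0.791, 0.611, 0.002, 0.001]
ft_force: [-0.5, 0.5, -0.0]
grip_width: -0.0001
```

```bash
python3 - <<'E'
from h import *
goal(.4657,-.0832,.25,-.255)
E
```

```text
shift cm [-15.47  -0.3    0.41] turn -0.0 pos [0.5076 0.0658 0.2544] F [-0.5  0.5 -0. ] t 7.1
```

Emit:
arm_command(
  translation=[
    [-3.8,-0.1,0],
    [-7.6,-0.2,0],
    [-11.4,-0.2,0],
    [-14.8,-0.2,0],
    [-15.5,-0.2,0],
  ],
  turn=[0,0,0,0,0],
  hand=[1,1,1,1,1],
)

```text
clock: 7.52
eef_pos: [0.4632, -0.0873, 0.2509]
tool_rot: [0.793, 0.61, -0.002, -0.0]
ft_force: [-0.8, 0.1, -0.6]
grip_width: -0.0
```

Emit:
arm_command(
  translation=[
    [0,0,0],
    [0,0,0],
  ],
  turn=[0,0],
  hand=[1,1],
)

```text
clock: 7.68
eef_pos: [0.4649, -0.0835, 0.2514]
tool_rot: [0.791, 0.611, -0.0, -0.001]
ft_force: [0.1, -0.0, 0.5]
grip_width: 0.0002
```

```bash
python3 - <<'E'
from h import *
goal(.4657,-.0832,.2025,-.255)
im,d=camera("wrist");cv2.imwrite("pics/w4.png",im[...,::-1])
E
```

```text
shift cm [0.04 0.08 4.89] turn -0.001 pos [ 0.4649 -0.0835  0.2514] F [ 0.1 -0.   0.5] t 7.6833
```

View pics/w4.png

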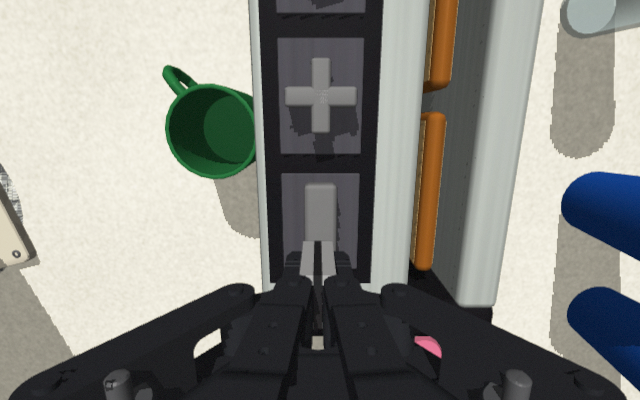

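The fingers stand over the bar button (320,210), well clear of the cross (320,95).

Emit:
arm_command(
  translation=[
    [0,0.1,1.8],
    [0,0.1,3.5],
    [0,0.1,4.3],
    [0,0.1,4.8],
    [0,0.1,5.1],
  ],
  turn=[0,0,0,0,0],
  hand=[1,1,1,1,1],
)

```text
clock: 8.15
eef_pos: [0.4659, -0.082, 0.2023]
tool_rot: [0.79, 0.613, 0.0, -0.001]
ft_force: [-8.7, 5.0, 24.9]
grip_width: 0.0
```

Emit:
arm_command(
  translation=[
    [0,0,0.2],
    [0,0,0.3],
    [0,0,0.3],
  ],
  turn=[0,0,0],
  hand=[1,1,1],
)

```text
clock: 8.4
eef_pos: [0.4659, -0.082, 0.2023]
tool_rot: [0.79, 0.613, 0.001, 0.0]
ft_force: [-10.1, 3.4, 22.6]
grip_width: -0.0002
```

Position is stopped at 0.2023 under 23 N, the same stop height as the round button. I'll release, then back off and check.

Emit:
arm_command(
  translation=[
    [0,0,-1],
    [0,0,-3],
    [0,0,-6],
    [0,0,-9],
    [0,0,-12],
  ],
  turn=[0,0,0,0,0],
  hand=[1,1,1,1,1],
)

```text
clock: 8.82
eef_pos: [0.4663, -0.0829, 0.32]
tool_rot: [0.791, 0.612, 0.0, 0.0]
ft_force: [0.3, -0.7, 0.1]
grip_width: 0.0002
```

Emit:
arm_command(
  translation=[
    [3,-3,0],
    [5,-6,0],
    [7,-9,0],
    [8,-11,0],
    [8,-11,0],
  ],
  turn=[0,0,0,0,0],
  hand=[1,1,1,1,1],
)

```text
clock: 9.23
eef_pos: [0.3772, 0.024, 0.3193]
tool_rot: [0.789, 0.614, 0.0, -0.0]
ft_force: [0.4, -1.1, -0.4]
grip_width: 0.0
```

Emit:
arm_command(
  translation=[
    [0,0,0],
    [0,0,0],
  ],
  turn=[0,0],
  hand=[1,1],
)

```text
clock: 9.4
eef_pos: [0.3806, 0.0217, 0.3188]
tool_rot: [0.791, 0.612, 0.001, 0.001]
ft_force: [-0.1, -0.1, 0.2]
grip_width: -0.0001
```

```bash
python3 - <<'E'
from h import *
print(get_obs()["eef_pos"],get_obs()["ft_force"])
im,d=camera("scene");cv2.imwrite("pics/s2.png",im[...,::-1])
P=cloud("scene",d)
for n,(x,y),z in [("lever",(.4738,-.2221),0),("round",(.505,.0671),0),("bar",(.4657,-.0832),0),("cross",(.4853,-.008),0)]:
    m=(np.hypot(P[...,0]-x,P[...,1]-y)<(.015 if n=="lever" else .007))&(P[...,2]>.05)&(P[...,2]<.22)
    print(n,np.percentile(P[m][:,2],[50,90]),m.sum())
E
```

```text
[0.38056842 0.02171641 0.31882963] [-0.0838504  -0.05191522  0.24829749]
lever [0.11264433 0.11545631] 13
round [0.19510936 0.19637812] 15
bar [0.19432644 0.19621038] 15
cross [0.1922833  0.19560521] 18
```

View pics/s2.png

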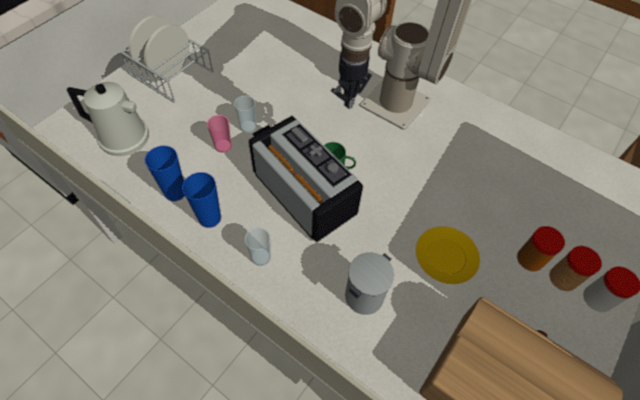

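The lever (263,132) is down, the bread is inside the slot, all three buttons are out, and the mug, tumblers and the rest stand where they did. The gripper touches nothing, so I'm handing the job in.

```bash
python3 -c "
from workcell import *
print(job_done(), get_obs()['clock'])"
```

```text
the job is handed in; nothing more can be done
the job is handed in; nothing more can be done
```

The job is done and handed in, with the last check at about 9.4 s on the robot's clock.

- **Lever:** I pressed it to its stop, where it held at 36 N, and let go. It stayed latched: the paddle read about 111 mm right after and 113 mm at the end, and the bread top sat 18 mm below the toaster's top.
- **Buttons:** I then pressed the round button and after it the bar button. Both stopped at the same full-in height under about 23–26 N, and each was released.
- **Last checks:** All three buttons read about 194 mm, which is fully out, and the cross was never pressed. The gripper stood clear with no force on it. The mug, tumblers and containers looked unmoved in the final picture.

The first lever reading after release was 119 mm, taken while the arm was still moving. I repeated it at rest and used the 111 mm value. No other check failed or disagreed.

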